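Take the shielded sensor test cell apart and put its sample cup on the balance

TASK

Take the test cell apart from the outside in: turn the shield cap anticlockwise (seen from above), feeling with light upward pulls for the one place where it comes free, lift it off and stand it mouth down on the rubber mat, then take the preload weight out by its knob and stand it upright on the same mat. Last, lift out the sample cup, keep it upright, and set it down gently, standing wholly on the pan of the balance. Do not disturb the other things on the bench.

Things in the scene. Friction and masses are not known exactly. Their poses are not given: they have to be found in the camera images.
- base: round aluminium base plate of the test cell, 150 mm across, 12 mm thick, fixed to the bench. Origin: centre of its underside, on the cell's axis; z up. Two small terminals (15 mm high, 64 mm from the axis) stand on it. A fixed lock ring stands on it, hidden under the cap; the ring's yaw differs from cell to cell and neither this reading nor any view of the closed cell shows it.
- well (a point): centre of the top of the hidden lock ring, 34 mm above the bench, on the cell's axis. The ring has an outer radius of 45.5 mm and a central well of 31 mm radius in which the cup stands. This point's yaw is that of the base plate, not of the ring.
- cap: shield cap: aluminium can turned mouth down, 102 mm outer diameter, 98 mm high, 3 mm wall, black grip bar across its top. Origin: centre of its mouth rim; z up; x along the bar. About 0.3 kg. Starts closed, its rim on the base plate (12 mm above the bench), with 2.5 mm sideways play. Once free it must rise 95 mm to clear what is inside. Overall height with bar 126 mm.
- grip_bar (a point): centre of the cap's grip bar, 114 mm above the cap's origin. The bar is 80 mm long (along x), 14 mm wide (y), 24 mm high: 12 mm above and below this point, its underside 4 mm over the cap's top. Grip it across its width; there is a 10 mm wide web under its middle.
- cap_rim (a point): centre of the cap's mouth rim; two lugs inside it catch under tabs of the hidden ring. Locked, the cap rises only 2.5 mm when pulled. Turned anticlockwise (from above) it moves almost freely; after 0.25 to 1.15 rad comes a gap about 0.3 rad wide where it lifts straight off, beyond it is locked again up to a stop. Only trial pulls show where. Clockwise it is soon blocked.
- weight: preload weight of plain steel under the cap, standing loose in the cup (4.5 mm play). Height 86 mm: disc 42 mm in diameter and 26 mm thick, stem 12 mm in diameter, knob on top. Origin: centre of its underside; z up. In the cell it stands 16 mm above the bench. About 0.4 kg. It must rise 65 mm to leave the cup.
- knob (a point): centre of the weight's knob, 75 mm above the weight's origin: a cylinder 24 mm in diameter and 22 mm high (11 mm above and below this point). In the cell its underside is 4 mm above the cup's rim.
- cup: sample cup: plain steel, 56 mm outer diameter, 64 mm high, 2.5 mm wall, 4 mm floor with the sample disc fixed in it. Origin: centre of its underside; z up. In the cell it stands in the well, 12 mm above the bench, 3 mm play all round; its upper 42 mm stand above the lock ring and can be gripped across the outside. About 0.15 kg.
- mat: black rubber mat, 170 mm (its x) by 240 mm (its y), 4 mm thick, fixed on the bench. Origin: centre of its underside. It has room for cap and weight side by side along y. On which side of the cell it lies varies.
- balance: white electronic balance on the other side of the cell, 200 mm (its x) by 180 mm (its y), case 50 mm high, fixed. Origin: centre of its underside.
- pan_top (a point): centre of the top of the balance's round steel pan, 120 mm in diameter, 64 mm above the bench; z up. The pan gives about 1 mm under 3 N and at most 4 mm.
- plate_a: bystander: white sensor test plate, 150 x 100 x 5 mm, lying flat; origin: centre of its underside
- plate_b: bystander: white sensor test plate, 150 x 100 x 5 mm, lying flat; origin: centre of its underside
- screwdriver: bystander: screwdriver lying along its x axis
- jar: bystander: small closed jar, 56 mm in diameter, 65 mm high; origin: centre of its underside
- multimeter: bystander: hand multimeter lying on its back, 140 x 75 x 46 mm; origin: centre of its underside
- beaker: bystander: white open beaker, 64 mm in diameter, 80 mm high; origin: centre of its underside
- pliers_wrench: bystander: open-ended wrench lying along its x axis

How it is judged:
On the way, in this order (a step that is already met when the one before it is completed fails the run):
1. the cap stands mouth down on the mat, with the weight still in the cup and the cup still in the cell (x of cap in the frame of mat between -0.075 and 0.075 m and y of cap in the frame of mat between -0.11 and 0.11 m and z of cap in the frame of mat between 0.001 and 0.008 m and angle between cap's own z axis and vertical below 0.08 rad and linear speed of cap below 0.02 m/s and horizontal distance between cup and base below 0.008 m and z of cup in the frame of base between 0.008 and 0.018 m and horizontal distance between weight and cup below 0.012 m and z of weight in the frame of cup between 0 and 0.01 m), for 0.2 s.
2. the weight stands upright on the mat, with the cup still in the cell (x of weight in the frame of mat between -0.075 and 0.075 m and y of weight in the frame of mat between -0.11 and 0.11 m and z of weight in the frame of mat between 0.001 and 0.008 m and angle between weight's own z axis and vertical below 0.08 rad and linear speed of weight below 0.02 m/s and horizontal distance between cup and base below 0.008 m and z of cup in the frame of base between 0.008 and 0.018 m), for 0.2 s.
At the end, for the whole second after the job is handed in: the cap stands mouth down and the weight upright on the mat (their centres on it, at least 10 mm inside its edge, tilted less than 0.08 rad), the cup stands upright wholly on the balance's pan (its axis within 35 mm of the pan's centre), all at rest and let go (x of cap in the frame of mat between -0.075 and 0.075 m and y of cap in the frame of mat between -0.11 and 0.11 m and z of cap in the frame of mat between 0.001 and 0.008 m and angle between each of cap, weight, cup's own z axis and vertical below 0.08 rad and linear speed of each of cap, weight, cup below 0.02 m/s and x of weight in the frame of mat between -0.075 and 0.075 m and y of weight in the frame of mat between -0.11 and 0.11 m and z of weight in the frame of mat between 0.001 and 0.008 m and horizontal distance between cup and pan_top below 0.035 m and z of cup in the frame of pan_top between -0.004 and 0.005 m); the robot touches nothing.
It fails at once if the sample cup tipped by more than 0.5 rad (angle between cup's own z axis and vertical above 0.5 rad).
It fails at once if the cup dropped on the balance, or reaching its pan at more than 0.4 m/s (horizontal distance between cup and pan_top below 0.08 m and z of cup in the frame of pan_top below 0.015 m and linear speed of cup above 0.4 m/s).
It fails at once if the cup pressed hard on the balance (more than 40 N) (contact force between cup and balance above 40 N).
It fails at once if a bystander moved by more than 30 mm (distance of any of plate_a, plate_b, screwdriver, jar, multimeter, beaker, pliers_wrench from where it was at the start of the episode above 0.03 m).
It also fails if it takes over 72 s, if anything falls off the work surface, if the arm or the gripper's body presses on something with over 40 N, if the wrist force passes 120 N, or if a joint passes its speed limit or range.

ROBOT

A 7-joint arm with a two-finger parallel gripper is mounted at the origin on the work surface. World frame = base frame: x ahead of the robot, y to its left, z up, the work surface at z = 0. Lengths are in m, angles in rad, forces in N, time in s.
With the tool pointing down it reaches from about 0.4 to 0.9 m from the base axis. Payload 5.5 kg.
Tool frame: the origin (TCP) lies midway between the tips of the shut fingers; the grasp point (between the pads) lies 19 mm behind it (manip.grip_depth is the distance from the TCP to the grasp point, in m); z points along the fingers, y is the line along which they close (so a half turn about z gives the same grasp; the last joint's range is limited). The gripper opens to 92 mm and grips with 3 to 60 N. Pads are 19 mm wide; open, the fingers measure 130 mm over their backs; the gripper's body (75 mm by 190 mm) begins 47 mm behind the grasp point.
Start: joints at [-1.032, 0.501, -0.427, 1.55, 0.221, 1.138, -0.21], TCP at [0.177, 0.625, 0.227] pointing down, gripper open.
Joint ranges: [-2.88, 2.88], [-0.31, 2.03], [-1.54, 1.56], [0.2, 2.42], [-1.41, 4.55], [0.19, 2.02], [-2.57, 2.57]. Speed limits (rad/s): [2.57, 2.57, 3.14, 3.14, 3.14, 3.14, 3.14].

INTERFACE

Orientations are given as a unit quaternion [x, y, z, w].
In Python, from bench import manip, effector, viewer gives the robot as it stands. Calls block until the motion is done:
- manip.move_pose(position, orientation): joint-space move of the TCP to a pose.
- manip.servo_line(position, ori=None, vel=0.15): straight line of the TCP; ori=None keeps the orientation; vel is the mean speed in m/s.
- manip.movej(angles): joint-space move.
- effector.open_jaws() and effector.close(f_grip=None): open the fingers fully, or close them until they stop; f_grip is the grip in N (None keeps the last).
- manip.sleep(seconds).
- manip.solve_ik(position, orientation): joint angles nearest the present ones, or None.
- viewer.get_image(name): name is "side" or "top" or "wrist"; returns the picture (400x640x3 uint8, red, green, blue); there is no depth.
- viewer.get_calibration(name): a dict with "vfov" (degrees; the focal length in pixels is half the picture's height over the tangent of half this angle, whatever the lens; pixels are square), "cx", "cy" (the principal point, pixels), "eye" and "attitude" of the camera in the world. Camera axes: x right, y down, z forward; pixel columns grow to the right and rows downward; lengths in m; the calibration is good to about 2 mm. A picture is of the moment at which its call begins: read the wrist's pose just before it. get_calibration takes no time and is no camera call; for the wrist camera it gives the pose at the moment of the call.
A pose or a line that the arm cannot do raises manip.PlanningError and nothing moves.
- manip.hand_in(): hands the job in; it is judged then, once.
Readings, each from a call of its own:
- manip.current_clock(): time.
- manip.current_q(): joint angles.
- manip.current_joint_velocities(): joint speeds.
- manip.current_tau(): joint torques, N m.
- manip.current_tool_pos(): TCP position.
- manip.current_tcp_rot(): TCP orientation.
- manip.current_force(): force on the tool from outside, world axes, zero at the start.
- manip.current_wrist_torque(): the same for the moment, N m.
- manip.current_finger_gap(): finger opening in m.
- manip.current_gripper_force(): force on a finger pad.
Only numpy, scipy, OpenCV 4.12 (cv2) and the standard library are available. Lean on these libraries where they do the work, as an engineer would, in place of code of your own. Each camera call takes 0.05 s, during which the arm holds its last target. There are 200 camera calls.

## Working session

There is one attempt and no reset: what is moved stays moved. The work goes in short steps, each a Python script; the robot and the scene stay as the last script left them, time stands still between calls to the robot, and variables do not carry over. Pictures are saved under pics/ and viewed, at most 10 in all, crops included, and the job is handed in when it is done.

```bash
mkdir -p pics; python3 - <<'E'
from bench import manip, effector, viewer
import cv2
for n in ("top","side"):
    im=viewer.get_image(n); cv2.imwrite(f"pics/{n}0.png",im[:,:,::-1]); print(n,im.shape,viewer.get_calibration(n))
print(viewer.get_calibration("wrist"),manip.current_tcp_rot(),manip.grip_depth,manip.current_clock())
E
```

```text
top (400, 640, 3) {'vfov': 50.92084702726586, 'cx': 320.10044767109736, 'cy': 195.0524836914815, 'eye': array([ 0.29202263, -0.02302978,  1.64743411]), 'attitude': array([ 0.71041941, -0.69848738,  0.0597286 , -0.06206557])}
side (400, 640, 3) {'vfov': 56.295199653149155, 'cx': 316.38924161573453, 'cy': 202.3066135212589, 'eye': array([ 0.34890664, -0.69273808,  0.86845611]), 'attitude': array([ 0.92344526, -0.13826641,  0.05387491, -0.35387673])}
{'vfov': 68.50150747234821, 'cx': 327.9068664160655, 'cy': 204.21190576360567, 'eye': array([0.11324637, 0.64319162, 0.38429028]), 'attitude': array([0.79109822, 0.59890162, 0.0745613 , 0.09960455])} [ 1.37421858e-01  9.90512217e-01 -8.69924617e-04 -1.54086606e-04] 0.0188 0.1
```

View pics/top0.png

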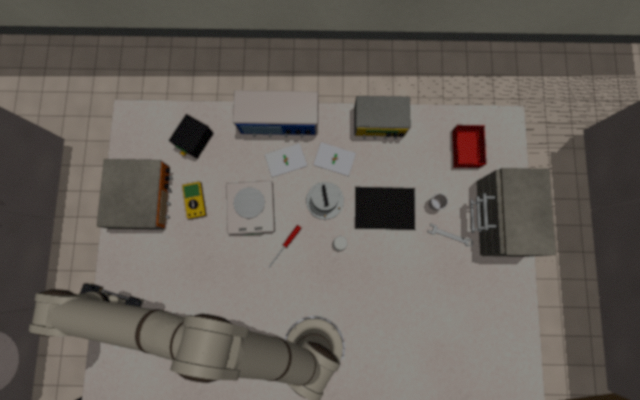

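View pics/side0.png

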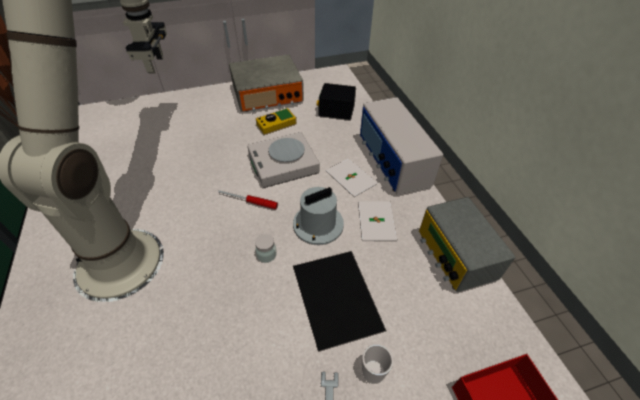

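Top view: cap at about (324,197) with its bar near vertical in the picture, mat at 356–415 × 187–229, pan at (250,203), jar at (340,243). Next I compute rough positions and take a close wrist view.

```bash
cat > h.py <<'E'
from bench import manip, effector, viewer
import numpy as np, cv2
from scipy.spatial.transform import Rotation as R
def ray(c,u,v):
    f=200/np.tan(np.radians(c['vfov'])/2)
    d=R.from_quat(c['attitude']).apply([(u-c['cx'])/f,(v-c['cy'])/f,1]); return np.array(c['eye']),d
def at(c,u,v,z):
    e,d=ray(c,u,v); return e+d*(z-e[2])/d[2]
def proj(c,p):
    f=200/np.tan(np.radians(c['vfov'])/2)
    q=R.from_quat(c['attitude']).inv().apply(np.array(p)-c['eye']); return np.array([c['cx']+f*q[...,0]/q[...,2],c['cy']+f*q[...,1]/q[...,2]]).T
def down(yaw):  # tool down, tool y (closing line) at angle yaw in the world
    y=np.array([np.cos(yaw),np.sin(yaw),0]); z=np.array([0,0,-1.]); return R.from_matrix(np.c_[np.cross(y,z),y,z]).as_quat()
E
python3 - <<'E'
from h import *
t=viewer.get_calibration("top"); s=viewer.get_calibration("side")
P=lambda n,a,b: print(n,a.round(3),b.round(3))
P("bar",at(t,324.5,195.5,.126),at(s,318,195,.138))
P("pan",at(t,250,203,.064),at(s,287,150,.064))
for u,v in((356,187),(414,188),(414.5,229),(355,228.5)): print("mat",at(t,u,v,.004).round(3))
for u,v in((293,267),(349,253),(385,331),(317,347)): print("matS",at(s,u,v,.004).round(3))
print("jar",at(t,340,243,.065).round(3),"beaker",at(t,437,203,.08).round(3))
print("barends",at(t,323,185,.138),at(t,326,206,.138))
# wrist camera offset in tool frame
c=viewer.get_calibration("wrist"); Rt=R.from_quat(manip.current_tcp_rot())
print(Rt.inv().apply(c['eye']-manip.current_tool_pos()),Rt.inv().apply(R.from_quat(c['attitude']).as_matrix()[:,2]), manip.current_q())
for yaw in np.arange(-3,3.2,.5):
    q=manip.solve_ik([.53,-.03,.35],down(yaw)); print(yaw,None if q is None else np.round(q,2))
im=viewer.get_image("top"); cv2.imwrite("pics/topc.png",cv2.resize(im[140:265,210:430],None,fx=3.6,fy=3.6,interpolation=cv2.INTER_CUBIC)[:,:,::-1])
E
```

```text
bar [ 0.556 -0.032  0.126] [ 0.555 -0.042  0.138]
pan [0.533 0.251 0.064] [0.538 0.249 0.064]
mat [ 0.613 -0.158  0.004]
mat [ 0.613 -0.388  0.004]
mat [ 0.45  -0.387  0.004]
mat [ 0.448 -0.154  0.004]
matS [ 0.449 -0.156  0.004]
matS [ 0.609 -0.157  0.004]
matS [ 0.614 -0.391  0.004]
matS [ 0.448 -0.38   0.004]
jar [ 0.386 -0.093  0.065] beaker [ 0.542 -0.457  0.08 ]
barends [ 0.59244236 -0.02573832  0.138     ] [ 0.51491171 -0.03786624  0.138     ]
[ 6.62133234e-02  7.78650235e-05 -1.58504780e-01] [-2.46968961e-01  6.01356214e-04  9.69023204e-01] [-1.03181842  0.5017722  -0.42682391  1.55132305  0.22080623  1.13832088
 -0.2102993 ]
-3.0 [-1.07  0.55  1.54  1.73 -0.56  1.42 -2.44]
-2.5 [-1.04  0.4   1.37  1.73 -0.4   1.35 -2.09]
-2.0 [-0.93  0.27  1.14  1.73 -0.26  1.31 -1.74]
-1.5 [-0.24  0.16  0.28  1.71 -0.04  1.28 -1.45]
-1.0 [-0.21  0.15  0.24  1.71 -0.04  1.28 -0.96]
-0.5 [-0.18  0.15  0.21  1.71 -0.03  1.28 -0.46]
0.0 [-0.15  0.15  0.18  1.71 -0.03  1.28  0.03]
0.5 [-0.14  0.15  0.17  1.7  -0.03  1.28  0.53]
1.0 [-0.12  0.15  0.14  1.7  -0.02  1.28  1.03]
1.5 [-0.1   0.15  0.12  1.7  -0.02  1.29  1.52]
2.0 [-0.08  0.15  0.1   1.7  -0.02  1.29  2.02]
2.5 [-0.02  0.16  0.02  1.7  -0.    1.29  2.51]
3.0 [ 1.06  0.51 -1.45  1.67  0.51  1.43  2.55]
```

View pics/topc.png

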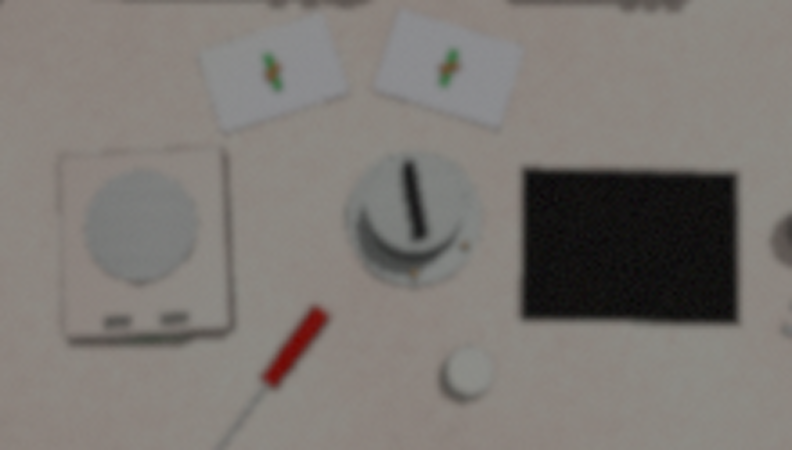

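The crop confirms the bar ends at about (323.3,184.4) and (326.4,206.7), so bar yaw is about 0.15. The mat is right of the cell and the balance left of it. Moving to look from the wrist.

```bash
python3 - <<'E'
from h import *
p=manip.current_tool_pos(); manip.servo_line([p[0],p[1],.33],vel=.2)
manip.move_pose([.553,-.034,.32],down(-1.41))
c=viewer.get_calibration("wrist"); im=viewer.get_image("wrist"); cv2.imwrite("pics/w1.png",im[:,:,::-1])
print(c,manip.current_tool_pos(),manip.current_clock())
print(proj(c,[[.553,-.034,.138],[.593,-.026,.138],[.515,-.038,.138]]))
E
```

```text
{'vfov': 68.50150747234821, 'cx': 327.9068664160655, 'cy': 204.21190576360567, 'eye': array([ 0.61825882, -0.02182055,  0.47838671]), 'attitude': array([ 0.75676355, -0.64172167, -0.08085081,  0.09468568])} [ 0.55314058 -0.0327333   0.31988531] 3.55
[[329.30357864 187.42490459]
 [328.15701161 152.40235811]
 [327.40040161 218.39444735]]
```

View pics/w1.png

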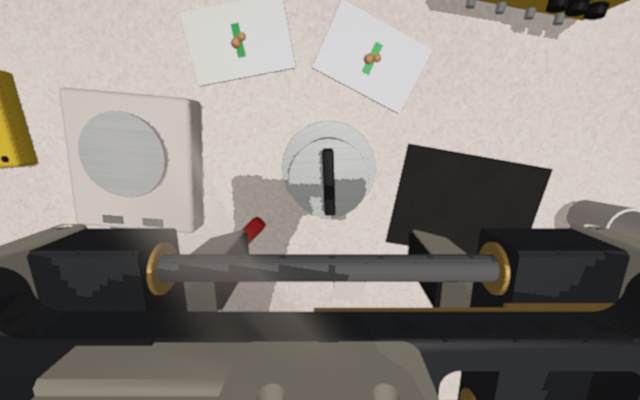

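The wrist view shows the bar from (327.5,149) to (330,213), the pan at (122,154) and the mat's far corners at (409,145) and (550,169). Threshold the bar for a precise fit.

```bash
python3 - <<'E'
from h import *
c=viewer.get_calibration("wrist"); g=cv2.imread("pics/w1.png",0)
m=np.zeros_like(g); m[140:222,312:348]=(g[140:222,312:348]<60)*255
n,l,st,ce=cv2.connectedComponentsWithStats(m); k=1+st[1:,4].argmax(); print(st[k],ce[k])
ys,xs=np.where(l==k); r=cv2.minAreaRect(np.c_[xs,ys].astype(np.float32)); print(r)
for y in (150,155,165,175,185,195,205,211): 
    x=np.where(l[y]==k)[0]; print(y,x.min(),x.max())
for u,v in((ce[k]),(327.5,148.5),(330,214)): print(at(c,u,v,.138).round(4))
print("pan",at(c,122,154,.064),"mat",at(c,409,145,.004),at(c,550,169,.004))
t=np.linspace(0,6.283,73)
for nm,p in(("base",.012),):
    print("base edges",at(c,282,170,.012),at(c,376,168,.012),at(c,328,121,.012))
E
```

```text
[323 149  12  66 662] [328.34743202 181.8021148 ]
((328.42010498046875, 181.50318908691406), (65.30778503417969, 10.391691207885742), 87.70938873291016)
150 323 331
155 323 332
165 323 332
175 323 332
185 324 333
195 324 334
205 325 334
211 325 334
[ 0.5594 -0.0319  0.138 ]
[ 0.5972 -0.0247  0.138 ]
[ 0.521  -0.0403  0.138 ]
pan [0.53836809 0.25647278 0.064     ] mat [ 0.61537769 -0.1523324   0.004     ] [ 0.61540956 -0.38591266  0.004     ]
base edges [0.5443599  0.04024469 0.012     ] [ 0.5718943  -0.10668925  0.012     ] [ 0.63035244 -0.01973721  0.012     ]
```

```bash
python3 - <<'E'
from h import *
C=[.558,-.033]; y0=.20-np.pi/2
manip.move_pose([*C,.20],down(y0)); manip.servo_line([*C,.1145],vel=.1)
F=manip.current_force(); print("pre",F,manip.current_clock())
effector.close(f_grip=25); manip.sleep(.1)
print(manip.current_finger_gap(),manip.current_force(),manip.current_wrist_torque(),manip.current_tool_pos(),manip.current_clock())
manip.servo_line([*C,.1145],ori=down(y0+.13),vel=.1)
print(manip.current_force(),manip.current_wrist_torque(),manip.current_tool_pos(),R.from_quat(manip.current_tcp_rot()).as_matrix()[:2,1],manip.current_clock())
E
```

```text
pre [ 0.34023436  0.74739373 -0.75110041] 5.1083
0.01368359964447028 [ 0.72282128  1.49991281 -0.16455255] [-0.07250582  0.11585011  0.05831257] [ 0.55788785 -0.03286353  0.11438885] 6.3917
[ 0.28296638  0.61906003 -3.05011056] [-0.17804611  0.04363001  0.03188553] [ 0.55794754 -0.03314071  0.11436043] [ 0.32114794 -0.94702903] 6.675
```

Gripped and turning freely. Now the search.

```bash
python3 - <<'E'
from h import *
C=[.558,-.033]; y0=.20-np.pi/2; z0=.1145
a=.28
while a<1.5:
    manip.servo_line([*C,z0],ori=down(y0+a),vel=.1)
    T=manip.current_wrist_torque(); f0=manip.current_force()[2]
    free=True
    for dz in (.002,.0035,.005,.0065):
        manip.servo_line([*C,z0+dz],vel=.03)
        f=manip.current_force()[2]
        if f<-12: free=False;break
    print(round(a,2),dz,f0.round(1),f.round(1),manip.current_force().round(1),T.round(2),manip.current_tool_pos()[2].round(4),round(manip.current_clock(),2),flush=True)
    if free: break
    manip.servo_line([*C,z0],vel=.03); a+=.12
E
```

```text
0.28 0.0035 -2.3 -14.6 [  3.1   1.1 -14.6] [-0.12  0.07 -0.  ] 0.1169 7.47
0.4 0.0035 -3.0 -17.2 [  3.6  -0.1 -17.2] [-0.14  0.17  0.05] 0.117 8.51
0.52 0.0035 -2.5 -17.2 [  4.1   1.2 -17.2] [-0.11  0.11  0.01] 0.117 9.54
0.64 0.0035 -2.7 -16.4 [  3.9   1.  -16.4] [-0.11  0.09  0.02] 0.117 10.57
0.76 0.0035 -3.4 -15.5 [  3.2   0.2 -15.5] [-0.09  0.11 -0.02] 0.117 11.61
0.88 0.0035 -3.8 -13.9 [  3.5   0.9 -13.9] [-0.15  0.12  0.  ] 0.1171 12.64
1.0 0.0065 -3.0 -2.9 [-0.7  0.2 -2.9] [-0.11  0.09 -0.03] 0.1211 14.18
```

```bash
python3 - <<'E'
from h import *
C=[.558,-.033]; z0=.1145; M=[.531,-.322]
manip.servo_line([*C,.16],vel=.08); print(manip.current_force())
manip.servo_line([*C,.235],vel=.15); print(manip.current_force(),manip.current_finger_gap())
manip.servo_line([*M,.235],vel=.25)
manip.servo_line([*M,.118],vel=.15); f0=manip.current_force()[2]
z=.118
while z>.1035:
    z-=.0015; manip.servo_line([*M,z],vel=.04); f=manip.current_force()[2]
    if f-f0>3: break
print(z,f0,f,manip.current_tool_pos(),manip.current_clock())
effector.open_jaws(); manip.servo_line([*M,.2],vel=.2)
# look at the weight
manip.move_pose([.545,-.033,.30],down(-np.pi/2+.2))
manip.sleep(.2); c=viewer.get_calibration("wrist"); im=viewer.get_image("wrist"); cv2.imwrite("pics/w2.png",im[:,:,::-1]); np.save("c2.npy",c,allow_pickle=True)
print(proj(c,[[.558,-.033,.102],[.558,-.033,.034],[.531,-.322,.13]]),manip.current_clock())
E
```

```text
[-0.2819729   0.49532154 -4.08683214]
[-0.18592793  0.62721674 -3.61069873] 0.014004656622141036
0.10449999999999998 -2.9968435901392336 9.70873041760513 [ 0.53161542 -0.32222598  0.10637712] 19.9583
[[329.38207631 173.99543919]
 [329.16699052 167.0152403 ]
 [561.62316806 247.01012877]] 23.4667
```

View pics/w2.png

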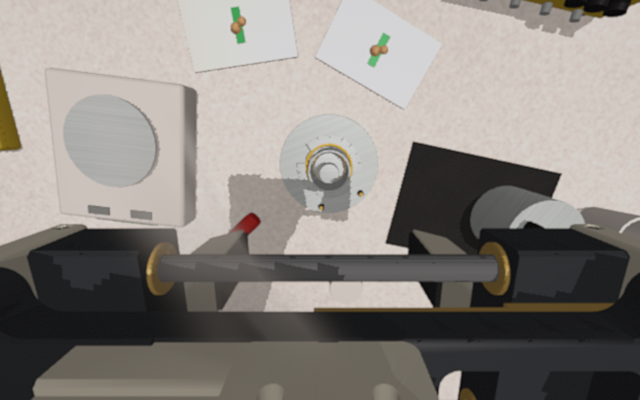

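The cap stands on the mat, and the weight and cup are visible at about (328,168). I enlarge this.

```bash
python3 - <<'E'
import cv2
im=cv2.imread("pics/w2.png")[110:220,270:390]; cv2.imwrite("pics/w2c.png",cv2.resize(im,None,fx=5,fy=5,interpolation=cv2.INTER_CUBIC))
E
```

```text
(no output)
```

View pics/w2c.png

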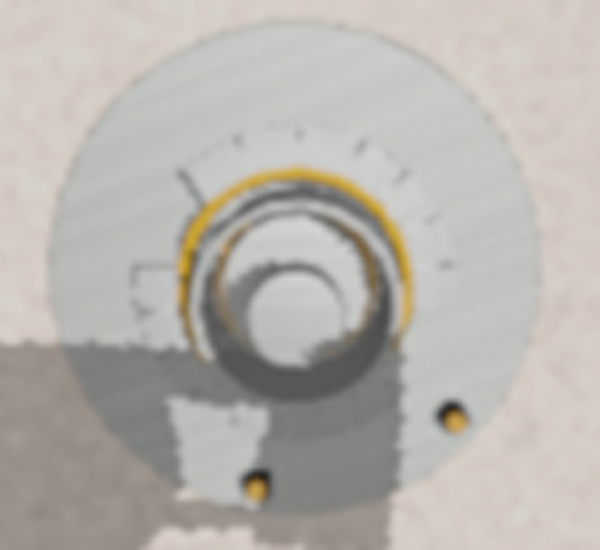

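The knob top is at (329.2,173), against (329.4,174) predicted, so it's within 1 mm of the axis. Taking the weight out.

```bash
python3 - <<'E'
from h import *
C=[.558,-.033]; M=[.531,-.202]; q=down(0)
manip.move_pose([*C,.16],q); manip.servo_line([*C,.079],vel=.1); print(manip.current_force())
effector.close(f_grip=35); print(manip.current_finger_gap(),manip.current_force(),manip.current_clock())
manip.servo_line([*C,.10],vel=.06); print(manip.current_force())
manip.servo_line([*C,.175],vel=.15); print(manip.current_force(),manip.current_finger_gap())
manip.servo_line([*M,.175],vel=.25)
manip.servo_line([*M,.078],vel=.15); f0=manip.current_force()[2]
z=.078
while z>.062:
    z-=.0015; manip.servo_line([*M,z],vel=.04); f=manip.current_force()[2]
    if f-f0>3: break
print(z,f0,f,manip.current_tool_pos(),manip.current_clock())
effector.open_jaws(); manip.servo_line([*M,.18],vel=.2)
manip.move_pose([.545,-.033,.28],down(-np.pi/2+.2))
manip.sleep(.1); c=viewer.get_calibration("wrist"); im=viewer.get_image("wrist")
print(proj(c,[[.558,-.033,.076],[.558,-.033,.034],[.531,-.202,.09]]),manip.current_clock())
a=cv2.resize(im[110:230,270:400],None,fx=3.5,fy=3.5,interpolation=cv2.INTER_CUBIC); b=im[:,380:]; b=np.pad(b,((0,20),(0,0),(0,0)))
cv2.imwrite("pics/w3.png",np.hstack([a,b])[:,:,::-1]); print(a.shape)
c=viewer.get_calibration("wrist")
cv2.imwrite("pics/w3full.png",im[:,:,::-1])
E
```

```text
[ 0.34878228  0.24709657 -0.26520662]
0.022035348603392606 [0.83591627 0.70374674 0.51930972] 26.7167
[-0.38038559 -0.40107602 -4.62165611]
[-0.4900169   0.29701311 -4.95977699] 0.022301663493077942
0.06599999999999999 -4.380455315378626 4.637469857894796 [ 0.53148408 -0.20207921  0.06690813] 31.5
[[329.69309468 173.16975827]
 [329.52401457 168.72320765]
 [458.67150121 222.93568721]] 35.0167
(420, 455, 3)
```

View pics/w3.png

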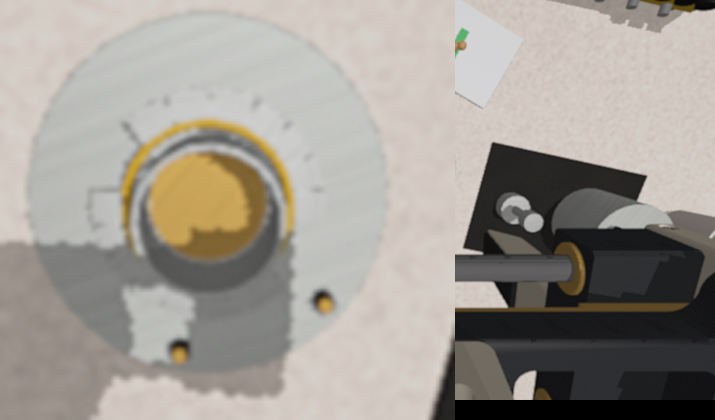

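The weight stands upright on the mat. The cup is in the well at about (329,171), 2 px above the prediction, so I correct x by 2 mm. Lifting the cup to the balance.

```bash
python3 - <<'E'
from h import *
C=[.560,-.033]; M=[.537,.253]
q=down(-np.pi/2+.2)
manip.move_pose([*C,.14],q); manip.servo_line([*C,.045],vel=.12); print(manip.current_force())
effector.close(f_grip=20); print(manip.current_finger_gap(),manip.current_force(),manip.current_clock())
manip.servo_line([*C,.065],vel=.06); print(manip.current_force())
manip.servo_line([*C,.175],vel=.15); print(manip.current_force(),manip.current_finger_gap())
manip.servo_line([*M,.175],vel=.2)
manip.servo_line([*M,.110],vel=.1); f0=manip.current_force()[2]
z=.110
while z>.090:
    z-=.001; manip.servo_line([*M,z],vel=.03); f=manip.current_force()[2]
    if f-f0>1.5: break
print(z,f0,f,manip.current_tool_pos(),manip.current_clock())
im=viewer.get_image("side"); cv2.imwrite("pics/s4.png",cv2.resize(im[60:360,180:480],None,fx=2,fy=2)[:,:,::-1])
E
```

```text
[-0.22065336  0.5073064   1.10483466]
0.056325027285191794 [-1.04886727 -0.65376662  1.88767445] 37.2333
[-0.06552437  0.2815934  -0.48078868]
[-0.13610295 -0.40949659 -2.17822502] 0.05595326731152279
0.09499999999999999 -0.37570169965095634 2.878728501553764 [0.53716535 0.25306792 0.09529755] 44.7333
```

View pics/s4.png

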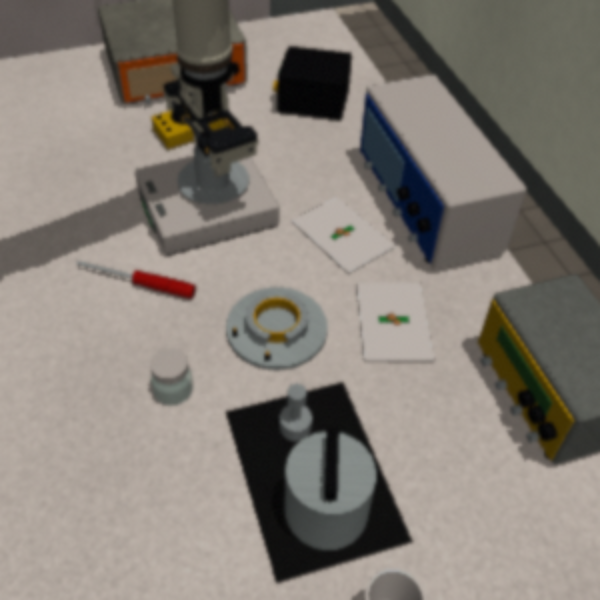

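The cup is on the pan at about (212,182) in the crop, and cap and weight stand on the mat. Release and retreat.

```bash
python3 - <<'E'
from h import *
effector.open_jaws(); manip.servo_line([.537,.253,.19],vel=.12); manip.servo_line([.45,.10,.30],vel=.25); manip.sleep(.3)
im=viewer.get_image("top"); print(manip.current_clock())
cv2.imwrite("pics/t5.png",cv2.resize(im[140:265,210:430],None,fx=3.6,fy=3.6,interpolation=cv2.INTER_CUBIC)[:,:,::-1])
t=viewer.get_calibration("top"); print(proj(t,[[.537,.253,.128],[.537,.253,.064]]))
E
```

```text
47.825
[[246.73631895 199.11654621]
 [249.65226886 201.83449907]]
```

View pics/t5.png

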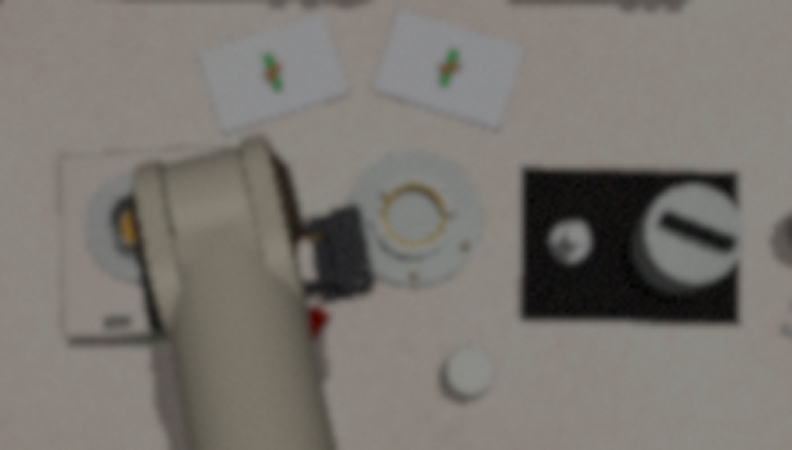

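The cup stands near the pan's centre (its inside at about (127,222) in the crop), and cap and weight stand on the mat with everything else undisturbed. Handing in.

```bash
python3 -c "
from bench import manip
print(manip.hand_in())"
```

```text
the job is handed in; nothing more can be done
None
```

I handed the job in at about 48 s of the 72 s: the last pictures show the cap and weight standing on the mat and the cup upright near the centre of the pan, but the hand-in returned no verdict.

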